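Clamp a game cartridge in a quick-release vise

TASK

Clamp the game cartridge that stands loose in the little vise, ready for its contacts to be cleaned. Squeeze the quick-release lever against the post beside it, gently slide the front jaw in until the cartridge is held flat against the rear jaw, and let the lever go; then turn the crank clockwise until the cartridge is held firmly, without crushing it. Let go of everything, and leave the tea-light holder, the bottle opener and the controller where they are.

Things in the scene. Friction and masses are not known exactly. Their poses are not given: they have to be found in the camera images.
- vise: Small grey cast-iron quick-release bench vise, fixed to the shelf: foot plate 185 x 110 x 10 mm, cork-lined jaws 94 mm wide with tops at z 139 mm. Origin: underside, below the screw axis. x runs level along the screw from the crank to the rear jaw (the way the front jaw closes), z up. In this frame the rear jaw's face is at x 70, the screw axis at y 0, z 75, the top of the work rest at z 92 mm.
- head: The sliding head with its guide rods, carrying post, lever, screw, crank and front jaw. It slides along the vise's x against about 3 N of friction while the lever is squeezed; else the half nut locks it to the body (1 mm play). Origin: level with the vise's underside, below the middle of the front jaw's face when the screw is fully back; axes as the vise's; offsets below are in this frame. Under z 95 mm.
- jaw: The front jaw plate, 18 mm thick, in front of the rear jaw; it rides on the guide rods and the screw pushes it out of the head, by 0 to 2 mm at the start. Origin: below the middle of its cork face, level with the vise's underside; axes as the vise's.
- jaw_face (a point): Middle of the front jaw's cork face, z 115 mm. Its distance from rear_face is the jaw opening: about 40 to 62 mm at the start.
- rear_face (a point): Middle of the fixed rear jaw's cork face, z 115 mm.
- post_pad (a point): Pinch point on the outer (+y) face of the fixed steel grip post that stands on the head: x -48, y 10, z 138 mm. The post is 22 mm along x, 8 mm thick in y (from y 2 to 10), its top at z 150 mm. The head's top beneath post and lever is at z 86 mm; 19 mm are free between them and the jaw plate.
- lever_pad (a point): Pinch point on the outer (-y) face of the steel quick-release lever beside the post, z about 136 mm. Lever 22 mm along x, 8 mm thick, top at z 150 mm, pivoted on a rod along x at y -12, z 58 mm. At rest it leans out, this point at y -32 mm; squeezed home it is upright, at y -16 mm: 42 mm over lever and post at rest, 26 mm squeezed. Its spring resists with 3 to 5 N.
- lever (a joint): Lever angle: 0 at rest, 0.205 rad squeezed home; the half nut is clear of its rack only above 0.15 rad, so hold it home while sliding. Let go, it springs back and the half nut drops between rack teeth 4 mm apart, perhaps shifting the head back by up to 1 mm; if it lands on a tooth, the lever stays part way until turning the crank has pushed the head back (up to 3 mm) and it drops home.
- knob_mid (a point): Middle of the crank's black handle knob: cylinder 18 mm in diameter, 40 mm long, lying along the vise's x and spinning freely on its pin, in front (-x) of all else. It circles the screw axis at 36 mm radius, at x -114 mm in jaw's frame, its inner end 2 mm before the crank arm.
- crank (a joint): Crank angle; grows clockwise seen from the crank's end (top towards the vise's -y). 12 mm of screw travel per turn (1.9 mm/rad); range -0.3 to 6.3. The knob is (value - 1.5 rad) clockwise from the top. Friction both ways: turning free takes 5.5 N at the knob, so read it while creeping on; bearing on the cartridge it stiffens within 0.6 rad: firm at 9 to 10 N, shell cracks at 13 N. Stays where left.
- cartridge: Grey plastic game cartridge, 18 mm thick, 100 mm wide, 80 mm high, 0.12 kg, standing upright on the work rest between the jaws, open contact edge up, 4 to 9 mm clear of the rear jaw and slightly askew. Origin: middle of its underside; x through its thickness, y along its width.
- tealight: Bystander: heavy glass tea-light holder, 80 mm across, 62 mm high, 0.24 kg, standing on the shelf. Origin: middle of its underside.
- opener: Bystander: flat stainless steel bottle opener, 152 x 36 x 6 mm, lying on the shelf along its x axis. Origin: near its middle, underside.
- controller: Bystander: grey game controller, about 150 mm wide (y), 100 mm deep, 45 mm high, lying on the shelf. Origin: underside, near the middle.
Not all that is in view belongs to the job. Of the things like the cartridge, leave any that is blue; of the rest the larger one is meant.

How it is judged:
By the outcome, as a careful person would: the job done as asked, in the order asked, and still so for the second after the job is handed in, with the robot touching nothing.
It also fails if it takes over 67 s, if anything falls off the work surface, if the arm or the gripper's body presses on something with over 40 N, if the wrist force passes 120 N, or if a joint passes its speed limit or range.

ROBOT

A 6-joint arm with a two-finger parallel gripper is mounted at the origin on the work surface. World frame = base frame: x ahead of the robot, y to its left, z up, the work surface at z = 0. Lengths are in m, angles in rad, forces in N, time in s.
With the tool pointing down it reaches from about 0.35 to 0.875 m from the base axis. Payload 15.5 kg.
Tool frame: the origin (TCP) lies at the very end of the fingers, on their centre line; the grasp point (between the pads) lies behind it (bot.grip_point_offset is the z of the grasp point in the tool frame, in m); z points along the fingers, y is the direction in which the jaws open and shut (so a half turn about z gives the same grasp; the last joint's range is limited). The gripper opens to 85 mm and grips with 20 to 120 N. Pads are 22 mm wide; open, the fingers measure 114 mm over their backs; the gripper's body (76 mm by 85 mm) begins 54 mm behind the grasp point. The pads swing forward as they close: fully open they stand 13 mm farther back than shut.
Start: joints at [1.222, 0.494, 1.345, -0, 1.302, -0.096], TCP at [0.156, 0.605, 0.231] pointing down, gripper open.
Joint ranges: [-2.91, 2.91], [-0.82, 2.16], [0.22, 2.67], [-1.22, 4.37], [0.12, 2.79], [-3.08, 3.08]. Speed limits (rad/s): [1.89, 1.89, 2.57, 3.01, 3.01, 3.01].

INTERFACE

Orientations are given as a unit quaternion [w, x, y, z].
In Python, from workcell import bot gives the robot as it stands. The module is installed in compiled form; this text tells all that it offers.
- The arm moves only by the tool carry_out, never from a script. Its argument "motion" is a list of rows, each an object of numbers: "tx", "ty", "tz": the shift along the tool's x, y, z in cm; "wx", "wy", "wz": the turn, a rotation vector about the tool's x, y, z in degrees. In form: [{"tx": .., "ty": .., "tz": .., "wx": .., "wy": .., "wz": ..}, ...]. A call has 1 to 12 rows; each row is the pose to reach, as a shift and turn from the pose measured when the call began, along the tool's axes at that moment; what a row does not reach only later rows make up. A row lasts 1/8 s, in which the tool goes at most 62.5 mm and 10.7 degrees, less where a joint would pass 70% of its speed; a pose out of reach is approached as far as the arm can. A call with a gripper value outside its range is refused whole. "gripper" is the closure, from 0 (fully open) to 1 (shut), set as the call begins (left out, the last holds). The fingers move at their own pace and stop on an object; the grip force is fixed at half the most. Time passes only in rows, so rows that repeat a pose let the fingers close. It gives the time, the measured TCP pose, the force and the opening at its end, in the units of the state.
- bot.state(): the state, without advancing time (a new reading comes with each control period).
- bot.get_image(name): name is "scene" or "top" or "wrist"; returns a dict with "color" (384x512x3 uint8, red, green, blue), "fovy" (degrees; the focal length in pixels is half the picture's height over the tangent of half this angle, whatever the lens; pixels are square), "cx", "cy" (the principal point, pixels), "R" (3x3) and "t" (3): a world point X has camera coordinates R X + t; the wrist camera has in their place "hand_eye" (4x4, takes a point from camera to tool coordinates, whose origin is the TCP and whose axes are the flange's). Camera axes: x right, y down, z forward; pixel columns grow to the right and rows downward; lengths in m; the calibration is good to about 2 mm. The wrist camera is an equidistant fisheye: a pixel r from the principal point sees the ray r / f radians off the axis. A picture is of the moment at which its call begins: read the wrist's pose just before it. There is no depth.
- bot.close_job(): hands the job in, once; it reports no verdict.
Trained networks look in a picture, given as the dict that the camera call returned (one of the last four; its "shot" number tells which), for a name from the list of things; names that differ only in an ending like _2 or _b are one class to them, and where a whole thing is asked for, a point or a joint stands for the part that bears it (a point fixed in the world has none). Each returns a list of dicts, best first, with "score" (0 to 1); they miss things now and then, are a little off and sometimes report something else, mostly with a low value. They report only what shows in the picture. A call takes as long as a camera call. They do not tell look-alikes from the thing itself.
- bot.outline_of(query, picture): "region" (384x512 bool, what is visible of it) and "box" ([centre column, centre row, width, height] in pixels, round what is visible of it).
The state is a dict: "time_s": time; "qpos": joint angles; "joint_vel": joint speeds; "tau": joint torques, N m; "position": TCP position; "tcp_rot": TCP orientation; "contact_force": force on the tool from outside, world axes, zero at the start; "torque": the same for the moment, N m; "finger_gap": finger opening in m.
Only numpy, scipy, OpenCV 4.12 (cv2) and the standard library are available. Lean on these libraries where they do the work, as an engineer would, in place of code of your own. Each camera call takes 0.05 s, during which the arm holds its last target. There are 200 camera calls.

## Working session

There is one attempt and no reset: what is moved stays moved. The work goes in short steps, Python scripts to look and compute and a tool call to move; the robot and the scene stay as the last step left them, time stands still between calls to the robot, and variables do not carry over. Pictures are saved under pics/ and viewed, about 8 in all and at most 12, crops included, and the job is handed in when it is done.

Besides the shell and the picture viewer there is one more tool, called after "Emit:" by a JSON object that holds its "fn" and its "kwargs", one argument or row to a line. carry_out: Moves the arm, as the interface text tells. Its arguments: {"type":"object","properties":{"motion":{"type":"array","items":{"type":"object","properties":{"tx":{"type":"number"},"ty":{"type":"number"},"tz":{"type":"number"},"wx":{"type":"number"},"wy":{"type":"number"},"wz":{"type":"number"}}}},"gripper":{"type":"number"}},"required":["motion"]}

```bash
mkdir -p pics; cat > h.py <<'E'
import numpy as np, cv2
from workcell import bot
from scipy.spatial.transform import Rotation as Ro
def rot(q): return Ro.from_quat([q[1],q[2],q[3],q[0]]).as_matrix()
def f(p): return p["color"].shape[0]/2/np.tan(np.radians(p["fovy"])/2)
def proj(p,X):
    c=np.asarray(X)@np.array(p["R"]).T+np.array(p["t"]); return c[...,:2]/c[...,2:]*f(p)+[p["cx"],p["cy"]]
def ray(p,uv):
    R=np.array(p["R"]);d=R.T@np.array([(uv[0]-p["cx"])/f(p),(uv[1]-p["cy"])/f(p),1]);return -R.T@np.array(p["t"]),d
def onz(p,uv,z):
    o,d=ray(p,uv);return o+d*(z-o[2])/d[2]
def save(n,im): cv2.imwrite("pics/"+n,cv2.cvtColor(im,cv2.COLOR_RGB2BGR))
E
python3 - <<'E'
from h import *
s=bot.state();print(s)
ims={}
for n in("scene","top"):
    p=bot.get_image(n);ims[n]=p
    print(n,p["fovy"],p["cx"],p["cy"],np.round(-np.array(p["R"]).T@p["t"],3))
    for q in("vise","head","jaw","lever_pad","post_pad","knob_mid","cartridge","tealight","opener","controller"):
        r=bot.outline_of(q,p);print(q,[(round(float(x["score"]),2),[int(v) for v in x["box"]]) for x in r[:3]], np.round(onz(p,r[0]["box"][:2],0.08),3) if r else'')
    save(n+".png",cv2.resize(p["color"],(800,600)))
E
```

```text
{'time_s': 0.0, 'qpos': array([ 1.22248835e+00,  4.94200717e-01,  1.34611742e+00,  2.05666727e-05,
        1.30247770e+00, -9.54645980e-02]), 'joint_vel': array([-0.00069975,  0.00093575,  0.00105798,  0.00058704,  0.00037027,
       -0.00105848]), 'tau': array([ 2.65758150e-03, -8.82170820e+01, -3.83867347e+01,  1.32757165e-07,
        9.87985230e-03, -7.22902587e-05]), 'position': array([0.15619953, 0.60481064, 0.23069399]), 'tcp_rot': array([-1.42063488e-04,  1.26087893e-01,  9.92018892e-01, -5.84663512e-04]), 'contact_force': array([ 0.70854708,  0.26128398, -1.0016984 ]), 'torque': array([-0.03565735,  0.01731019, -0.00342459]), 'finger_gap': 0.08574578019334514}
scene 49.98066923170901 265.7836070665243 201.140348456881 [1.441e+00 1.000e-03 7.010e-01]
vise [(0.64, [289, 236, 63, 96])] [0.642 0.045 0.08 ]
head [(0.67, [277, 209, 19, 46])] [0.525 0.013 0.08 ]
jaw [(0.47, [291, 237, 57, 96])] [0.647 0.049 0.08 ]
lever_pad [(0.44, [273, 192, 6, 12])] [0.442 0.001 0.08 ]
post_pad [] 
knob_mid [] 
cartridge [(0.85, [222, 263, 21, 37]), (0.81, [287, 213, 41, 36]), (0.78, [227, 217, 36
[... 207 characters left out ...]
8 ]
top 47.236167752082 251.30599018898516 194.82017050460811 [ 0.396 -0.012  1.308]
vise [(0.68, [233, 181, 52, 96])] [0.573 0.041 0.08 ]
head [(0.56, [238, 198, 31, 54])] [0.524 0.026 0.08 ]
jaw [] 
lever_pad [(0.51, [245, 194, 10, 12])] [0.537 0.005 0.08 ]
post_pad [(0.59, [236, 197, 32, 67]), (0.42, [238, 218, 23, 25])] [0.528 0.031 0.08 ]
knob_mid [(0.51, [236, 218, 4, 16])] [0.467 0.028 0.08 ]
cartridge [(0.77, [290, 150, 19, 24]), (0.62, [235, 165, 40, 19]), (0.51, [289, 209, 34, 25])] [ 0.664 -0.119  0.08 ]
tealight [(0.94, [118, 159, 31, 27])] [0.629 0.367 0.08 ]
opener [(0.93, [374, 246, 25, 47])] [ 0.397 -0.357  0.08 ]
controller [(0.67, [385, 176, 53, 40])] [ 0.596 -0.389  0.08 ]
```

```bash
python3 - <<'E'
from h import *
a=bot.get_image("scene")["color"][150:310,200:340];b=bot.get_image("top")["color"][115:255,180:310]
save("c1.png",np.hstack([cv2.resize(a,(400,457),interpolation=2),cv2.resize(b,(400,457),interpolation=2)]))
E
```

```text
(no output)
```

View pics/c1.png

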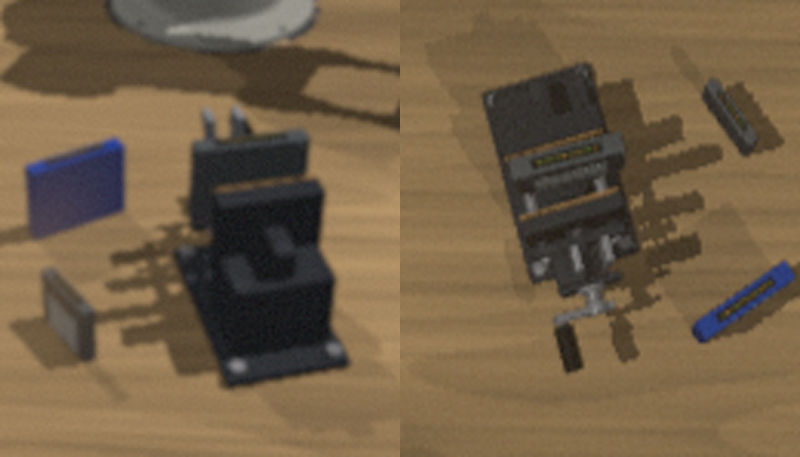

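The vise is the left-centre dark object in the top crop, with the grey cartridge in its jaws. The crank is at the bottom with the knob to the left, and the post and lever are at crop (575,250) and (607,248). The other two cartridges are blue and a small grey one, both to be left alone.

```bash
cat >> h.py <<'E'
def vT(x,y,yaw): # vise->world
    c,s=np.cos(yaw),np.sin(yaw); T=np.eye(4);T[:2,:2]=[[c,-s],[s,c]];T[:2,3]=x,y;return T
def Rdown(yaw,flip=False): # tool z down, tool y along vise -y or +y
    c,s=np.cos(yaw),np.sin(yaw)
    x=np.array([c,s,0]);z=np.array([0,0,-1.]);R=np.c_[x,np.cross(z,x),z]
    return R@np.diag([-1,-1,1]) if flip else R
def move(P,R):
    st=bot.state();R0=rot(st["tcp_rot"]);t=R0.T@(np.array(P)-st["position"])*100
    w=np.degrees(Ro.from_matrix(R0.T@R).as_rotvec()); print("t cm",np.round(t,2),"w deg",np.round(w,2))
E
python3 - <<'E'
from h import *
p=bot.get_image("top");print("gpo",bot.grip_point_offset)
g=lambda x,y:((x-400)/3.077+180,y/3.264+115)
P=[onz(p,g(*c),z) for c,z in(((487,95),.01),((588,63),.01),((637,247),.01))]
for q in P:print(np.round(q,3))
d=P[1]-P[2];print("yaw plate",np.degrees(np.arctan2(d[1],d[0])),np.linalg.norm(d),np.linalg.norm(P[0]-P[1]))
for n,c,z in(("knobend",(575,370),.075),("knob in",(563,327),.075),("post top",(575,240),.15),("lever top",(607,238),.15),("jawL",(521,218),.139),("jawR",(618,190),.139),("rearL",(508,158),.139),("rearR",(605,134),.139)):
    print(n,np.round(onz(p,g(*c),z),3))
for fl in(0,1):
    R=Rdown(np.radians(14),fl);move([.50,.03,.36],R)
E
```

```text
gpo -0.0187
[0.695 0.121 0.01 ]
[0.727 0.023 0.01 ]
[ 0.556 -0.028  0.01 ]
yaw plate 16.71507899531949 0.178217686104003 0.10339651799514026
knobend [0.441 0.027 0.075]
knob in [0.477 0.039 0.075]
post top [0.544 0.027 0.15 ]
lever top [ 0.546 -0.     0.15 ]
jawL [0.562 0.075 0.139]
jawR [ 0.587 -0.009  0.139]
rearL [0.612 0.088 0.139]
rearR [0.634 0.003 0.139]
t cm [-47.66 -47.09 -12.87] w deg [  0.    -0.   151.52]
t cm [-47.66 -47.09 -12.87] w deg [  0.     0.   -28.48]
```

Emit:
{"fn": "carry_out", "kwargs": {
  "motion": [
    {"tx": -10,"ty": -10,"tz": -6,"wz": -6},
    {"tx": -20,"ty": -20,"tz": -10,"wz": -12},
    {"tx": -30,"ty": -30,"tz": -12.8,"wz": -20},
    {"tx": -47.7,"ty": -47.1,"tz": -12.8,"wz": -26.5},
    {"tx": -47.7,"ty": -47.1,"tz": -12.8,"wz": -26.5},
    {"tx": -47.7,"ty": -47.1,"tz": -12.8,"wz": -26.5},
    {"tx": -47.7,"ty": -47.1,"tz": -12.8,"wz": -26.5},
    {"tx": -47.7,"ty": -47.1,"tz": -12.8,"wz": -26.5},
    {"tx": -47.7,"ty": -47.1,"tz": -12.8,"wz": -26.5},
    {"tx": -47.7,"ty": -47.1,"tz": -12.8,"wz": -26.5},
    {"tx": -47.7,"ty": -47.1,"tz": -12.8,"wz": -26.5},
    {"tx": -47.7,"ty": -47.1,"tz": -12.8,"wz": -26.5}
  ],
  "gripper": 0
}}

```text
$.motion[0]: bad value
```

```bash
cat >> h.py <<'E'
def wcam():
    st=bot.state();p=bot.get_image("wrist");T=np.eye(4);T[:3,:3]=rot(st["tcp_rot"]);T[:3,3]=st["position"]
    p["M"]=T@np.array(p["hand_eye"]);return p
def wray(p,uv):
    d=np.array(uv,float)-[p["cx"],p["cy"]];r=np.hypot(*d);th=r/f(p);u=d/max(r,1e-9)
    v=np.r_[u*np.sin(th),np.cos(th)];return p["M"][:3,3],p["M"][:3,:3]@v
def wonz(p,uv,z):
    o,d=wray(p,uv);return o+d*(z-o[2])/d[2]
def wproj(p,X):
    X=np.atleast_2d(X);c=(X-p["M"][:3,3])@p["M"][:3,:3];th=np.arctan2(np.hypot(c[:,0],c[:,1]),c[:,2])
    u=c[:,:2]/np.linalg.norm(c[:,:2],axis=1,keepdims=True);return u*(th*f(p))[:,None]+[p["cx"],p["cy"]]
E
python3 - <<'E'
from h import *
p=wcam();print(p["fovy"],p["cx"],p["cy"],np.round(p["M"],3))
for q in("vise","head","jaw","lever_pad","post_pad","knob_mid","cartridge"):
    r=bot.outline_of(q,p);print(q,[(round(float(x["score"]),2),[int(v) for v in x["box"]]) for x in r[:3]])
save("w1.png",cv2.resize(p["color"],(800,600),interpolation=2))
s=bot.state();print(s["position"],s["contact_force"])
E
```

```text
65.70646984690485 256.35144544705685 198.32082865226138 [[ 0.25   0.929  0.273  0.088]
 [ 0.968 -0.241 -0.069  0.623]
 [ 0.001  0.282 -0.96   0.373]
 [ 0.     0.     0.     1.   ]]
vise []
head []
jaw []
lever_pad []
post_pad []
knob_mid []
cartridge []
[0.1563163  0.60511899 0.23127654] [0.54037309 0.41474122 0.00082102]
```

View pics/w1.png

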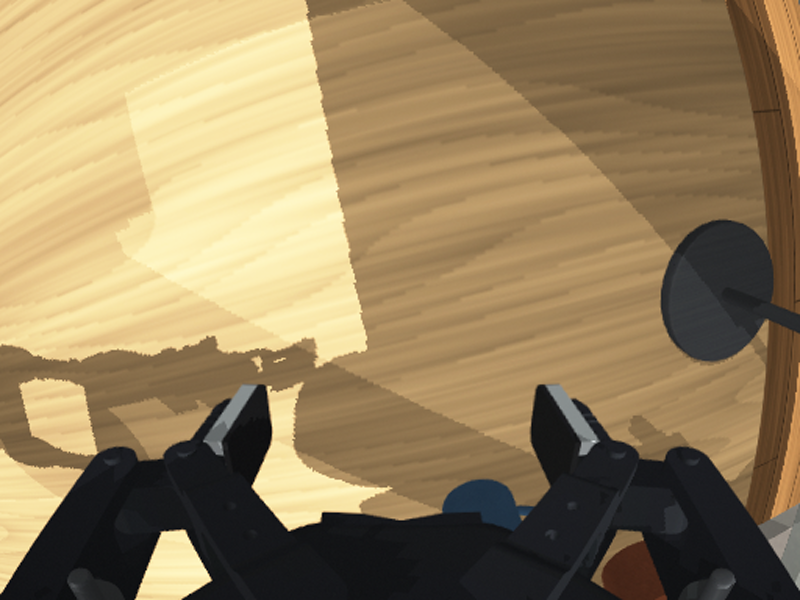

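The picture shows only bare shelf and the gripper's own fingers, because the move was refused. I'll retry with all six fields filled in.

Emit:
{"fn": "carry_out", "kwargs": {
  "motion": [
    {"tx": -5,"ty": -5,"tz": -3,"wx": 0,"wy": 0,"wz": -5},
    {"tx": -9,"ty": -9,"tz": -5,"wx": 0,"wy": 0,"wz": -10},
    {"tx": -13,"ty": -13,"tz": -7,"wx": 0,"wy": 0,"wz": -15},
    {"tx": -17,"ty": -17,"tz": -8,"wx": 0,"wy": 0,"wz": -20},
    {"tx": -21,"ty": -21,"tz": -9,"wx": 0,"wy": 0,"wz": -26.5},
    {"tx": -25,"ty": -25,"tz": -10,"wx": 0,"wy": 0,"wz": -26.5},
    {"tx": -29,"ty": -29,"tz": -11,"wx": 0,"wy": 0,"wz": -26.5},
    {"tx": -33,"ty": -33,"tz": -12,"wx": 0,"wy": 0,"wz": -26.5},
    {"tx": -37,"ty": -37,"tz": -12.8,"wx": 0,"wy": 0,"wz": -26.5},
    {"tx": -41,"ty": -41,"tz": -12.8,"wx": 0,"wy": 0,"wz": -26.5},
    {"tx": -45,"ty": -45,"tz": -12.8,"wx": 0,"wy": 0,"wz": -26.5},
    {"tx": -47.7,"ty": -47.1,"tz": -12.8,"wx": 0,"wy": 0,"wz": -26.5}
  ],
  "gripper": 0
}}

```text
time_s: 3.15
position: [0.5013, 0.0274, 0.3594]
tcp_rot: [0.0, -0.104, 0.995, -0.0]
contact_force: [0.6, 0.9, -0.2]
finger_gap: 0.0855
```

```bash
python3 - <<'E'
from h import *
p=wcam();print(np.round(p["M"],3))
for q in("vise","head","jaw","lever_pad","post_pad","knob_mid","cartridge"):
    r=bot.outline_of(q,p);print(q,[(round(float(x["score"]),2),[int(v) for v in x["box"]]) for x in r[:3]])
np.save("w2.npy",{k:p[k] for k in("M","fovy","cx","cy","color")},allow_pickle=True)
save("w2.png",cv2.resize(p["color"],(800,600),interpolation=2))
s=bot.state();print(s["time_s"],s["position"],s["contact_force"])
E
```

```text
[[-0.206  0.939  0.276  0.432]
 [ 0.979  0.197  0.059  0.013]
 [ 0.001  0.283 -0.959  0.501]
 [ 0.     0.     0.     1.   ]]
vise [(0.72, [251, 206, 74, 165]), (0.29, [267, 136, 11, 31])]
head [(0.69, [251, 176, 72, 104])]
jaw [(0.88, [251, 175, 69, 110])]
lever_pad [(0.9, [235, 192, 21, 33]), (0.42, [252, 175, 68, 112]), (0.35, [253, 205, 74, 168])]
post_pad [(0.73, [248, 247, 81, 40]), (0.62, [252, 178, 72, 110])]
knob_mid [(0.72, [265, 138, 11, 29]), (0.47, [64, 72, 18, 81])]
cartridge [(0.95, [163, 145, 66, 40]), (0.71, [159, 232, 29, 35]), (0.6, [248, 247, 78, 38])]
3.55 [0.49988324 0.03056206 0.35942222] [-1.07856768 -0.14986227 -0.0384163 ]
```

View pics/w2.png

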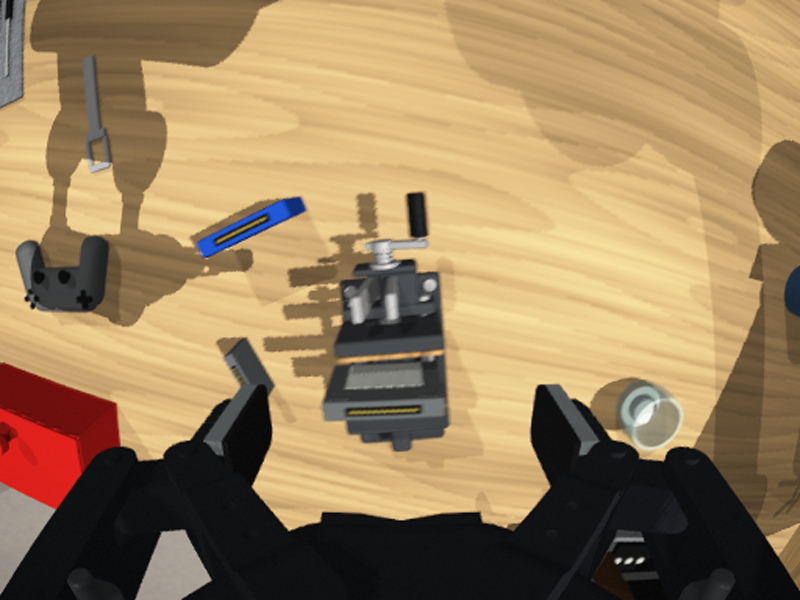

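The wrist view shows the vise in the middle, with the knob at (417,215), the lever at (358,305), the post at (392,305), the front jaw edge at y≈350 and the cartridge top at (385,408). I'll zoom in for a fit.

```bash
python3 - <<'E'
from h import *
p=np.load("w2.npy",allow_pickle=True).item()
a=p["color"][115:295,195:300];save("w2c.png",cv2.resize(a,(735-147+0,1008-0))[:600] if 0 else cv2.resize(p["color"][118:238,195:305],(770,600+0),interpolation=2) if 0 else cv2.resize(p["color"][115:245,200:300],(462,600),interpolation=cv2.INTER_CUBIC))
E
```

```text
(no output)
```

View pics/w2c.png

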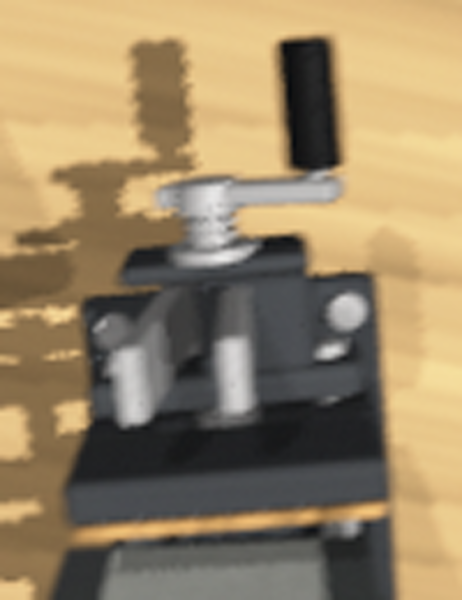

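```bash
python3 - <<'E'
from h import *
from scipy.optimize import least_squares
p=np.load("w2.npy",allow_pickle=True).item()
g=lambda c:np.array(c)/np.array([4.62,4.615])+[200,115]
# params: head x,y,yaw, jaw ext e, crank v
obs=[((236,376),lambda q:(-.048,.006,.150)),((75,545),lambda q:(q[3],-.047,.139)),((388,515),lambda q:(q[3],.047,.139)),
((311,103),lambda q:(q[3]-.114,-.036*np.sin(q[4]-1.5),.075+.036*np.cos(q[4]-1.5)))]
px=np.array([g(o[0]) for o in obs])
def res(q):
    T=vT(*q[:3]);X=np.array([o[1](q) for o in obs])@T[:3,:3].T+T[:3,3]
    return np.r_[(wproj(p,X)-px).ravel(),(q[3]-.001)*1000,(q[4]-.4)*2]
s=least_squares(res,[.58,.03,.28,.001,.4]);q=s.x
print("head",np.round(q[:2],4),"yaw",np.degrees(q[2]),"e",q[3],"v",q[4]);print(np.round(s.fun,1))
T=vT(*q[:3])
print("lever top est in head",np.round(np.linalg.inv(T)@np.r_[wonz(p,g((133,386)),.15),1],4))
C=np.array([[-.048,-.003,.1373-.0187,1]])
R=Rdown(q[2],True)
# rear face via cartridge etc: plate corner estimates
for n,h in(("hover",.2),("grip",.137-.0187)):
    P=(T@np.array([-.048,-.003,h,1]))[:3];print(n,np.round(P,4));move(P,R)
np.save("head.npy",q)
ri=np.linalg.inv(T)@np.array([[.612,.088,.139,1],[.634,.003,.139,1]]).T;print(np.round(ri[:3],3))
E
```

```text
head [0.5798 0.0358] yaw 17.255113531753405 e 0.0009546287182856495 v 0.24992091634068886
[-0.3 -0.  -1.3 -0.1  1.7  0.4 -0.1 -0.1 -0.  -0.3]
lever top est in head [-0.0478 -0.0213  0.15    1.    ]
hover [0.5348 0.0187 0.2   ]
t cm [-3.17 -1.9  15.94] w deg [ 0.    0.01 -5.18]
grip [0.5348 0.0187 0.1183]
t cm [-3.17 -1.9  24.11] w deg [ 0.    0.01 -5.18]
[[ 0.046  0.042]
 [ 0.04  -0.047]
 [ 0.139  0.139]]
```

Emit:
{"fn": "carry_out", "kwargs": {
  "motion": [
    {"tx": -1.5,"ty": -1,"tz": 4,"wx": 0,"wy": 0,"wz": -2.5},
    {"tx": -3.2,"ty": -1.9,"tz": 8,"wx": 0,"wy": 0,"wz": -5.2},
    {"tx": -3.2,"ty": -1.9,"tz": 12,"wx": 0,"wy": 0,"wz": -5.2},
    {"tx": -3.2,"ty": -1.9,"tz": 15,"wx": 0,"wy": 0,"wz": -5.2},
    {"tx": -3.2,"ty": -1.9,"tz": 16,"wx": 0,"wy": 0,"wz": -5.2},
    {"tx": -3.2,"ty": -1.9,"tz": 16,"wx": 0,"wy": 0,"wz": -5.2}
  ]
}}

```text
time_s: 4.3
position: [0.5352, 0.0191, 0.1998]
tcp_rot: [0.0, -0.151, 0.989, 0.0]
contact_force: [0.7, -0.0, 1.1]
finger_gap: 0.0857
```

```bash
python3 - <<'E'
from h import *
p=wcam();q=np.load("head.npy");T=vT(*q[:3])
np.save("w3.npy",{k:p[k] for k in("M","fovy","cx","cy","color")},allow_pickle=True)
pts={"post":(-.048,.006,.15),"lev0":(-.048,-.0308,.148),"lev1":(-.048,-.012,.15),"jl":(.001,-.047,.139),"jr":(.001,.047,.139)}
im=cv2.resize(p["color"],(1024,768),interpolation=2)
for n,c in pts.items():
    u=wproj(p,(T@np.r_[c,1])[:3])[0];print(n,np.round(u,1));cv2.circle(im,(int(2*u[0]+.5),int(2*u[1]+.5)),3,(255,0,0),1)
save("w3.png",im[170:768,112:912])
for a in("knob_mid","cartridge","lever_pad"):
    r=bot.outline_of(a,p);print(a,[(round(float(x["score"]),2),[int(v) for v in x["box"]]) for x in r[:3]])
s=bot.state();print(s["time_s"],s["position"],s["contact_force"])
move((T@np.array([-.048,-.003,.1183,1]))[:3],Rdown(q[2],True))
E
```

```text
post [268.9 217.9]
lev0 [215.9 216.8]
lev1 [242.7 217.9]
jl [200.2 270.7]
jr [318.8 270.5]
knob_mid [(0.75, [299, 120, 21, 47])]
cartridge [(0.95, [120, 251, 42, 61]), (0.91, [250, 298, 134, 67]), (0.71, [133, 120, 107, 51])]
lever_pad [(0.79, [238, 206, 29, 51]), (0.62, [260, 182, 117, 173])]
4.5 [0.53580311 0.01875647 0.20064406] [-0.39025692  0.62243765 -0.37607863]
t cm [0.11 0.03 8.23] w deg [-0.04  0.12  0.03]
```

View pics/w3.png

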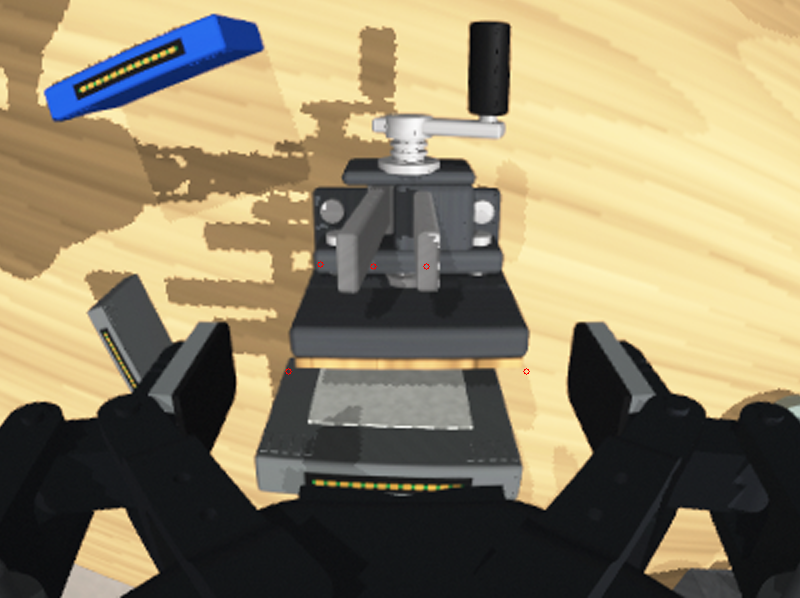

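The post top is predicted at (427,267) and seen at (427,262), and the jaw corners agree to about 2 mm. The lever at (348,262) stands part way in. I'll descend and squeeze.

Emit:
{"fn": "carry_out", "kwargs": {
  "motion": [
    {"tx": 0.1,"ty": 0,"tz": 3,"wx": 0,"wy": 0,"wz": 0},
    {"tx": 0.1,"ty": 0,"tz": 5.5,"wx": 0,"wy": 0,"wz": 0},
    {"tx": 0.1,"ty": 0,"tz": 7.3,"wx": 0,"wy": 0,"wz": 0},
    {"tx": 0.1,"ty": 0,"tz": 8.2,"wx": 0,"wy": 0,"wz": 0},
    {"tx": 0.1,"ty": 0,"tz": 8.2,"wx": 0,"wy": 0,"wz": 0}
  ]
}}

```text
time_s: 5.12
position: [0.5352, 0.0184, 0.1188]
tcp_rot: [0.001, -0.15, 0.989, -0.0]
contact_force: [-0.4, 0.2, 0.6]
finger_gap: 0.0853
```

Emit:
{"fn": "carry_out", "kwargs": {
  "motion": [
    {"tx": 0,"ty": 0,"tz": 0,"wx": 0,"wy": 0,"wz": 0},
    {"tx": 0,"ty": 0,"tz": 0,"wx": 0,"wy": 0,"wz": 0},
    {"tx": 0,"ty": 0,"tz": 0,"wx": 0,"wy": 0,"wz": 0},
    {"tx": 0,"ty": 0,"tz": 0,"wx": 0,"wy": 0,"wz": 0}
  ],
  "gripper": 0.62
}}

```text
time_s: 5.62
position: [0.5356, 0.0182, 0.1192]
tcp_rot: [0.002, -0.15, 0.989, -0.001]
contact_force: [1.7, -3.5, 2.4]
finger_gap: 0.0323
```

Emit:
{"fn": "carry_out", "kwargs": {
  "motion": [
    {"tx": 0,"ty": 0,"tz": 0,"wx": 0,"wy": 0,"wz": 0},
    {"tx": 0,"ty": 0,"tz": 0,"wx": 0,"wy": 0,"wz": 0},
    {"tx": 0,"ty": 0,"tz": 0,"wx": 0,"wy": 0,"wz": 0},
    {"tx": 0,"ty": 0,"tz": 0,"wx": 0,"wy": 0,"wz": 0}
  ],
  "gripper": 1.0
}}

```text
time_s: 6.12
position: [0.535, 0.0201, 0.1197]
tcp_rot: [0.001, -0.15, 0.989, 0.001]
contact_force: [-5.7, 19.7, 15.5]
finger_gap: 0.0234
```

```bash
python3 - <<'E'
from h import *
s=bot.state();q=np.load("head.npy");T=vT(*q[:3]);print(s["contact_force"],s["torque"],s["finger_gap"])
print("tcp in head",np.round(np.linalg.inv(T)@np.r_[s["position"],1],4)); print("F vise", np.round(T[:3,:3].T@s["contact_force"],1))
R=rot(s["tcp_rot"]);print("vise x in tool",R.T@T[:3,0])
p=bot.get_image("top");print([(round(float(x["score"]),2),x["box"]) for x in bot.outline_of("cartridge",p)[:3]])
# opening estimate from w3: rear jaw not visible; cartridge front top edge
w=np.load("w3.npy",allow_pickle=True).item()
for c in((258,462),(520,460)): print("cart front top edge in head",np.round(np.linalg.inv(T)@np.r_[wonz(w,(np.array(c)+[112,170])/2,.172),1],4))
save("t2.png",cv2.resize(p["color"][115:245,180:300],(554,600),interpolation=2))
E
```

```text
[-5.72418583 19.68720999 15.53865753] [ 2.25722679  0.63904323 -0.18921778] 0.023390981297170686
tcp in head [-0.0474 -0.0017  0.1197  1.    ]
F vise [ 0.4 20.5 15.5]
vise x in tool [-9.99995040e-01 -4.17269356e-04  3.12168060e-03]
[(0.6, [290.4, 149.4, 18.9, 24.1]), (0.5, [291.5, 209.2, 31.6, 18.5])]
cart front top edge in head [ 0.0213 -0.0548  0.172   1.    ]
cart front top edge in head [0.0198 0.0406 0.172  1.    ]
```

Emit:
{"fn": "carry_out", "kwargs": {
  "motion": [
    {"tx": 0,"ty": 0.1,"tz": -0.1,"wx": 0,"wy": 0,"wz": 0},
    {"tx": -0.1,"ty": 0.2,"tz": -0.1,"wx": 0,"wy": 0,"wz": 0},
    {"tx": -0.3,"ty": 0.2,"tz": -0.1,"wx": 0,"wy": 0,"wz": 0},
    {"tx": -0.5,"ty": 0.2,"tz": -0.1,"wx": 0,"wy": 0,"wz": 0},
    {"tx": -0.5,"ty": 0.2,"tz": -0.1,"wx": 0,"wy": 0,"wz": 0}
  ]
}}

```text
time_s: 6.85
position: [0.5392, 0.022, 0.1199]
tcp_rot: [0.001, -0.15, 0.989, -0.0]
contact_force: [3.8, -15.9, -14.5]
finger_gap: 0.0227
```

```bash
cat > st.py <<'E'
from h import *
s=bot.state();q=np.load("head.npy");T=vT(*q[:3])
print(round(s["time_s"],2),"gap",round(s["finger_gap"],4),"tcp in head",np.round(np.linalg.inv(T)@np.r_[s["position"],1],4)[:3],"F vise", np.round(T[:3,:3].T@s["contact_force"],1),"M",np.round(T[:3,:3].T@s["torque"],2))
E
python3 st.py
```

```text
6.85 gap 0.0227 tcp in head [-0.0428 -0.0011  0.1199] F vise [ -1.1 -16.3 -14.5] M [-3.44  0.05 -0.09]
```

Emit:
{"fn": "carry_out", "kwargs": {
  "motion": [
    {"tx": -0.2,"ty": -0.09,"tz": 0.05,"wx": 0,"wy": 0,"wz": 0},
    {"tx": -0.4,"ty": -0.09,"tz": 0.05,"wx": 0,"wy": 0,"wz": 0},
    {"tx": -0.6,"ty": -0.09,"tz": 0.05,"wx": 0,"wy": 0,"wz": 0},
    {"tx": -0.8,"ty": -0.09,"tz": 0.05,"wx": 0,"wy": 0,"wz": 0},
    {"tx": -1.0,"ty": -0.09,"tz": 0.05,"wx": 0,"wy": 0,"wz": 0},
    {"tx": -1.2,"ty": -0.09,"tz": 0.05,"wx": 0,"wy": 0,"wz": 0},
    {"tx": -1.3,"ty": -0.09,"tz": 0.05,"wx": 0,"wy": 0,"wz": 0},
    {"tx": -1.3,"ty": -0.09,"tz": 0.05,"wx": 0,"wy": 0,"wz": 0}
  ]
}}

```text
time_s: 7.85
position: [0.5516, 0.0257, 0.1199]
tcp_rot: [0.001, -0.15, 0.989, 0.0]
contact_force: [-3.7, 5.6, 11.3]
finger_gap: 0.0226
```

```bash
python3 st.py
```

```text
7.85 gap 0.0226 tcp in head [-0.0299 -0.0013  0.1199] F vise [-1.9  6.4 11.3] M [ 0.33  0.22 -0.14]
```

Emit:
{"fn": "carry_out", "kwargs": {
  "motion": [
    {"tx": -0.1,"ty": 0.02,"tz": -0.04,"wx": 0,"wy": 0,"wz": 0},
    {"tx": -0.2,"ty": 0.02,"tz": -0.04,"wx": 0,"wy": 0,"wz": 0},
    {"tx": -0.3,"ty": 0.02,"tz": -0.04,"wx": 0,"wy": 0,"wz": 0},
    {"tx": -0.4,"ty": 0.02,"tz": -0.04,"wx": 0,"wy": 0,"wz": 0},
    {"tx": -0.4,"ty": 0.02,"tz": -0.04,"wx": 0,"wy": 0,"wz": 0}
  ]
}}

```text
time_s: 8.48
position: [0.5552, 0.0269, 0.1199]
tcp_rot: [0.001, -0.15, 0.989, 0.0]
contact_force: [-0.4, -5.1, -8.5]
finger_gap: 0.0221
```

```bash
python3 st.py
```

```text
8.47 gap 0.0221 tcp in head [-0.0261 -0.0012  0.1199] F vise [-1.9 -4.8 -8.5] M [-1.65  0.2  -0.11]
```

Emit:
{"fn": "carry_out", "kwargs": {
  "motion": [
    {"tx": -0.05,"ty": 0,"tz": 0,"wx": 0,"wy": 0,"wz": 0},
    {"tx": -0.1,"ty": 0,"tz": 0,"wx": 0,"wy": 0,"wz": 0},
    {"tx": -0.15,"ty": 0,"tz": 0,"wx": 0,"wy": 0,"wz": 0},
    {"tx": -0.2,"ty": 0,"tz": 0,"wx": 0,"wy": 0,"wz": 0},
    {"tx": -0.2,"ty": 0,"tz": 0,"wx": 0,"wy": 0,"wz": 0}
  ]
}}

```text
time_s: 9.1
position: [0.5572, 0.0275, 0.1199]
tcp_rot: [0.001, -0.15, 0.989, 0.0]
contact_force: [-1.8, -4.1, -4.6]
finger_gap: 0.0223
```

```bash
python3 st.py
```

```text
9.1 gap 0.0223 tcp in head [-0.024  -0.0012  0.1199] F vise [-2.9 -3.4 -4.6] M [-1.43  0.32 -0.15]
```

Emit:
{"fn": "carry_out", "kwargs": {
  "motion": [
    {"tx": -0.05,"ty": 0,"tz": 0,"wx": 0,"wy": 0,"wz": 0},
    {"tx": -0.1,"ty": 0,"tz": 0,"wx": 0,"wy": 0,"wz": 0},
    {"tx": -0.15,"ty": 0,"tz": 0,"wx": 0,"wy": 0,"wz": 0},
    {"tx": -0.2,"ty": 0,"tz": 0,"wx": 0,"wy": 0,"wz": 0},
    {"tx": -0.2,"ty": 0,"tz": 0,"wx": 0,"wy": 0,"wz": 0}
  ]
}}

```text
time_s: 9.72
position: [0.5592, 0.0281, 0.1199]
tcp_rot: [0.001, -0.15, 0.989, 0.0]
contact_force: [-1.3, -3.6, -3.7]
finger_gap: 0.0225
```

```bash
python3 st.py; python3 - <<'E'
from h import *
p=wcam();save("w4.png",cv2.resize(p["color"],(1024,768),interpolation=2)[168:768,112:912])
E
```

```text
9.72 gap 0.0225 tcp in head [-0.0219 -0.0012  0.1199] F vise [-2.3 -3.1 -3.7] M [-1.47  0.37 -0.13]
```

View pics/w4.png

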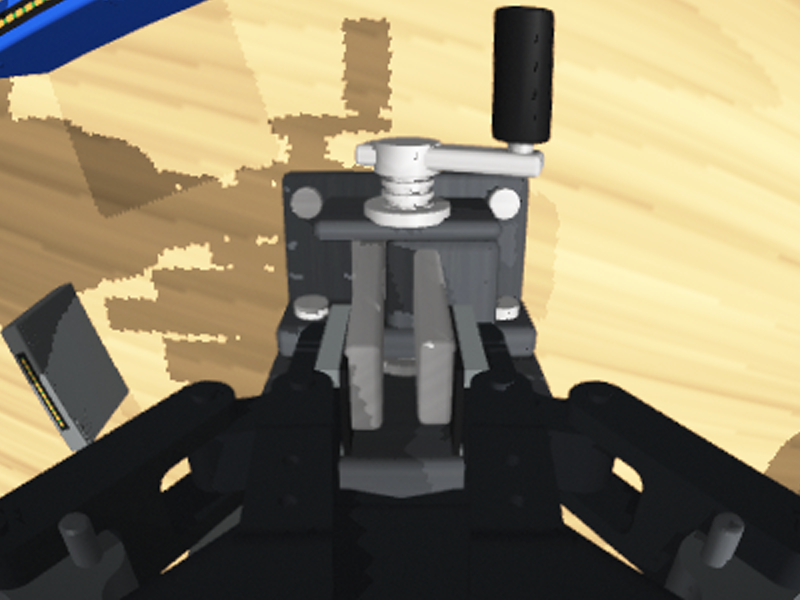

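The lever (365,390) and post (432,390) are held upright between the pads, and the head has slid forward. I'll keep creeping.

Emit:
{"fn": "carry_out", "kwargs": {
  "motion": [
    {"tx": -0.04,"ty": 0,"tz": 0,"wx": 0,"wy": 0,"wz": 0},
    {"tx": -0.08,"ty": 0,"tz": 0,"wx": 0,"wy": 0,"wz": 0},
    {"tx": -0.12,"ty": 0,"tz": 0,"wx": 0,"wy": 0,"wz": 0},
    {"tx": -0.15,"ty": 0,"tz": 0,"wx": 0,"wy": 0,"wz": 0},
    {"tx": -0.15,"ty": 0,"tz": 0,"wx": 0,"wy": 0,"wz": 0}
  ]
}}

```text
time_s: 10.4
position: [0.5606, 0.0285, 0.1199]
tcp_rot: [0.001, -0.15, 0.989, 0.0]
contact_force: [-1.6, -4.5, -4.4]
finger_gap: 0.0224
```

```bash
python3 st.py
```

```text
10.4 gap 0.0224 tcp in head [-0.0205 -0.0012  0.1199] F vise [-2.8 -3.8 -4.4] M [-1.47  0.36 -0.14]
```

Emit:
{"fn": "carry_out", "kwargs": {
  "motion": [
    {"tx": -0.04,"ty": 0,"tz": 0,"wx": 0,"wy": 0,"wz": 0},
    {"tx": -0.08,"ty": 0,"tz": 0,"wx": 0,"wy": 0,"wz": 0},
    {"tx": -0.1,"ty": 0,"tz": 0,"wx": 0,"wy": 0,"wz": 0},
    {"tx": -0.1,"ty": 0,"tz": 0,"wx": 0,"wy": 0,"wz": 0}
  ]
}}

```text
time_s: 10.9
position: [0.5616, 0.0288, 0.1199]
tcp_rot: [0.001, -0.15, 0.989, 0.0]
contact_force: [-1.5, -3.9, -3.4]
finger_gap: 0.0219
```

```bash
python3 st.py
```

```text
10.9 gap 0.0219 tcp in head [-0.0194 -0.0012  0.1199] F vise [-2.6 -3.3 -3.4] M [-1.46  0.48 -0.14]
```

Emit:
{"fn": "carry_out", "kwargs": {
  "motion": [
    {"tx": -0.04,"ty": 0,"tz": 0,"wx": 0,"wy": 0,"wz": 0},
    {"tx": -0.08,"ty": 0,"tz": 0,"wx": 0,"wy": 0,"wz": 0},
    {"tx": -0.1,"ty": 0,"tz": 0,"wx": 0,"wy": 0,"wz": 0},
    {"tx": -0.1,"ty": 0,"tz": 0,"wx": 0,"wy": 0,"wz": 0}
  ]
}}

```text
time_s: 11.4
position: [0.5625, 0.0291, 0.1199]
tcp_rot: [0.001, -0.15, 0.989, 0.0]
contact_force: [-2.7, -4.7, -4.4]
finger_gap: 0.0224
```

```bash
python3 st.py
```

```text
11.4 gap 0.0224 tcp in head [-0.0184 -0.0012  0.1199] F vise [-4.  -3.7 -4.4] M [-1.44  0.38 -0.12]
```

Emit:
{"fn": "carry_out", "kwargs": {
  "motion": [
    {"tx": -0.04,"ty": 0,"tz": 0,"wx": 0,"wy": 0,"wz": 0},
    {"tx": -0.08,"ty": 0,"tz": 0,"wx": 0,"wy": 0,"wz": 0},
    {"tx": -0.1,"ty": 0,"tz": 0,"wx": 0,"wy": 0,"wz": 0},
    {"tx": -0.1,"ty": 0,"tz": 0,"wx": 0,"wy": 0,"wz": 0}
  ]
}}

```text
time_s: 11.9
position: [0.5627, 0.0292, 0.1199]
tcp_rot: [-0.0, -0.15, 0.989, 0.0]
contact_force: [-7.7, -7.9, 1.2]
finger_gap: 0.0225
```

```bash
python3 st.py; python3 - <<'E'
from h import *
p=bot.get_image("top");a=p["color"][115:235,190:300];s=bot.get_image("scene")["color"][170:290,230:340]
save("t3.png",np.hstack([cv2.resize(x,(400,436),interpolation=2) for x in(a,s)]))
E
```

```text
11.9 gap 0.0225 tcp in head [-0.0183 -0.0012  0.1199] F vise [-9.7 -5.3  1.2] M [-1.64  1.29 -0.13]
```

View pics/t3.png

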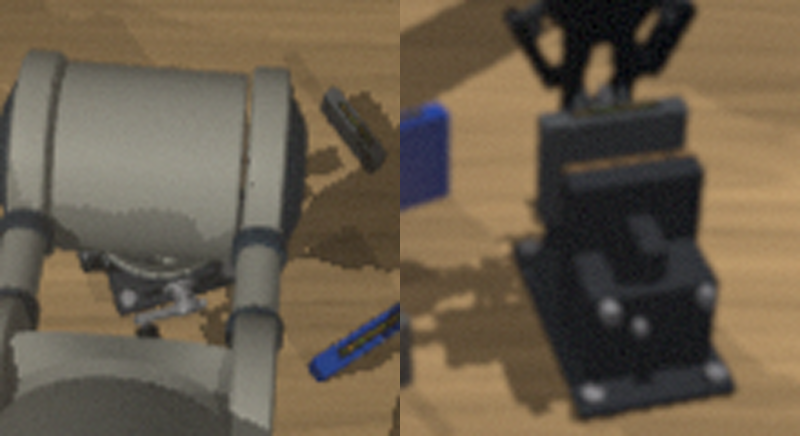

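The force stepped from about 3 N to 9.7 N with no further travel, so the cartridge is flat against the rear jaw. In the scene crop it stands square against the rear jaw. I'll release the lever.

Emit:
{"fn": "carry_out", "kwargs": {
  "motion": [
    {"tx": 0,"ty": 0,"tz": 0,"wx": 0,"wy": 0,"wz": 0},
    {"tx": 0,"ty": 0,"tz": 0,"wx": 0,"wy": 0,"wz": 0},
    {"tx": 0,"ty": 0,"tz": 0,"wx": 0,"wy": 0,"wz": 0},
    {"tx": 0,"ty": 0,"tz": 0,"wx": 0,"wy": 0,"wz": 0},
    {"tx": 0,"ty": 0,"tz": 0,"wx": 0,"wy": 0,"wz": 0}
  ],
  "gripper": 0
}}

```text
time_s: 12.62
position: [0.5627, 0.0294, 0.12]
tcp_rot: [0.0, -0.15, 0.989, 0.0]
contact_force: [-0.2, 0.0, 0.2]
finger_gap: 0.0855
```

Emit:
{"fn": "carry_out", "kwargs": {
  "motion": [
    {"tx": 0,"ty": 0,"tz": -3,"wx": 0,"wy": 0,"wz": 0},
    {"tx": 0,"ty": 0,"tz": -6,"wx": 0,"wy": 0,"wz": 0},
    {"tx": 1,"ty": 0,"tz": -9,"wx": 0,"wy": 0,"wz": 0},
    {"tx": 4,"ty": 0,"tz": -10,"wx": 0,"wy": 0,"wz": 0},
    {"tx": 5,"ty": 0,"tz": -10,"wx": 0,"wy": 0,"wz": 0},
    {"tx": 5,"ty": 0,"tz": -10,"wx": 0,"wy": 0,"wz": 0}
  ]
}}

```text
time_s: 13.38
position: [0.5148, 0.0144, 0.2198]
tcp_rot: [-0.0, -0.15, 0.989, 0.0]
contact_force: [0.1, 1.0, 0.2]
finger_gap: 0.0855
```

```bash
python3 st.py; python3 - <<'E'
from h import *
p=wcam();np.save("w5.npy",{k:p[k] for k in("M","fovy","cx","cy","color")},allow_pickle=True)
for a in("knob_mid","lever_pad","cartridge"):
    r=bot.outline_of(a,p);print(a,[(round(float(x["score"]),2),[int(v) for v in x["box"]]) for x in r[:2]])
save("w5.png",cv2.resize(p["color"],(1024,768),interpolation=2)[68:668,112:912])
E
```

```text
13.38 gap 0.0855 tcp in head [-0.0684 -0.0011  0.2198] F vise [0.4 0.9 0.2] M [-0.05  0.02 -0.02]
knob_mid [(0.97, [293, 171, 18, 43]), (0.52, [463, 303, 13, 19])]
lever_pad [(0.56, [233, 248, 34, 58])]
cartridge [(0.95, [249, 308, 117, 59]), (0.89, [140, 138, 98, 50])]
```

View pics/w5.png

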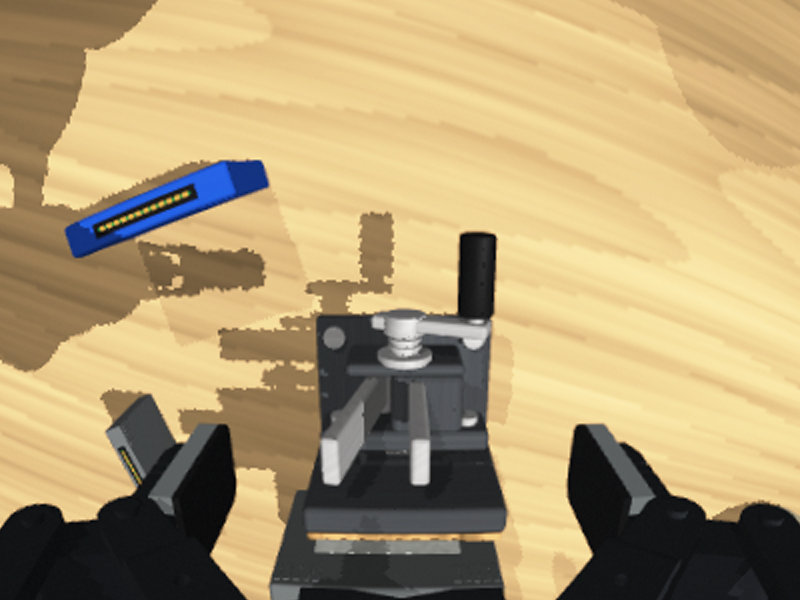

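```bash
python3 - <<'E'
from h import *
from scipy.optimize import least_squares
w=np.load("w5.npy",allow_pickle=True).item();q=np.load("head.npy");T=vT(*q[:3]);Ti=np.linalg.inv(T)
g=lambda c:(np.array(c)+[112,68])/2
hh=lambda c,z:np.round(Ti@np.r_[wonz(w,g(c),z),1],4)[:3]
print("post(model y .006)",hh((420,462),.15),"lever",hh((331,462),.148))
print("jaw corners",hh((305,533),.139),hh((507,531),.139))
for v in(-.3,-.1,.1,.25,.5,.7): # knob: solve x shift from image, compare col
    z=.075+.036*np.cos(v-1.5);print(v,hh((477,276),z),"y model",round(-.036*np.sin(v-1.5),4), "ends",hh((477,234),z),hh((477,316),z))
E
```

```text
post(model y .006) [-0.0208  0.0068  0.15  ] lever [-0.0194 -0.0295  0.148 ]
jaw corners [ 0.0239 -0.0448  0.139 ] [0.0231 0.0478 0.139 ]
-0.3 [-0.0803  0.0379  0.0668] y model 0.0351 ends [-0.1018  0.0373  0.0668] [-0.0593  0.0386  0.0668]
-0.1 [-0.0817  0.037   0.0739] y model 0.036 ends [-0.1027  0.0364  0.0739] [-0.0612  0.0376  0.0739]
0.1 [-0.0831  0.036   0.0811] y model 0.0355 ends [-0.1036  0.0355  0.0811] [-0.0631  0.0366  0.0811]
0.25 [-0.0842  0.0353  0.0864] y model 0.0342 ends [-0.1043  0.0348  0.0864] [-0.0646  0.0359  0.0864]
0.5 [-0.0858  0.0342  0.0945] y model 0.0303 ends [-0.1053  0.0337  0.0945] [-0.0667  0.0348  0.0945]
0.7 [-0.0869  0.0335  0.1001] y model 0.0258 ends [-0.106   0.033   0.1001] [-0.0683  0.0341  0.1001]
```

Emit:
{"fn": "carry_out", "kwargs": {
  "motion": [
    {"tx": 1,"ty": 2,"tz": 0,"wx": 0,"wy": 0,"wz": 0},
    {"tx": 2,"ty": 3.7,"tz": 2,"wx": 0,"wy": 0,"wz": 0},
    {"tx": 2,"ty": 3.7,"tz": 6,"wx": 0,"wy": 0,"wz": 0},
    {"tx": 2,"ty": 3.7,"tz": 10,"wx": 0,"wy": 0,"wz": 0},
    {"tx": 2,"ty": 3.7,"tz": 13,"wx": 0,"wy": 0,"wz": 0},
    {"tx": 2,"ty": 3.7,"tz": 15.5,"wx": 0,"wy": 0,"wz": 0},
    {"tx": 2,"ty": 3.7,"tz": 15.5,"wx": 0,"wy": 0,"wz": 0}
  ]
}}

```text
time_s: 14.45
position: [0.4839, 0.0448, 0.0633]
tcp_rot: [-0.002, -0.151, 0.989, 0.001]
contact_force: [0.4, 0.4, 1.1]
finger_gap: 0.0855
```

Emit:
{"fn": "carry_out", "kwargs": {
  "motion": [
    {"tx": 0,"ty": 0,"tz": 0,"wx": 0,"wy": 0,"wz": 0},
    {"tx": 0,"ty": 0,"tz": 0,"wx": 0,"wy": 0,"wz": 0},
    {"tx": 0,"ty": 0,"tz": 0,"wx": 0,"wy": 0,"wz": 0},
    {"tx": 0,"ty": 0,"tz": 0,"wx": 0,"wy": 0,"wz": 0}
  ],
  "gripper": 0.72
}}

```text
time_s: 14.95
position: [0.4841, 0.0447, 0.0637]
tcp_rot: [-0.002, -0.151, 0.989, 0.001]
contact_force: [0.0, 0.1, 0.4]
finger_gap: 0.024
```

```bash
python3 st.py; python3 - <<'E'
from h import *
p=wcam();save("w6.png",cv2.resize(p["color"],(1024,768),interpolation=2)[168:768,112:912])
E
```

```text
14.95 gap 0.024 tcp in head [-0.0888  0.037   0.0637] F vise [0.  0.1 0.4] M [ 0.01  0.08 -0.01]
```

View pics/w6.png

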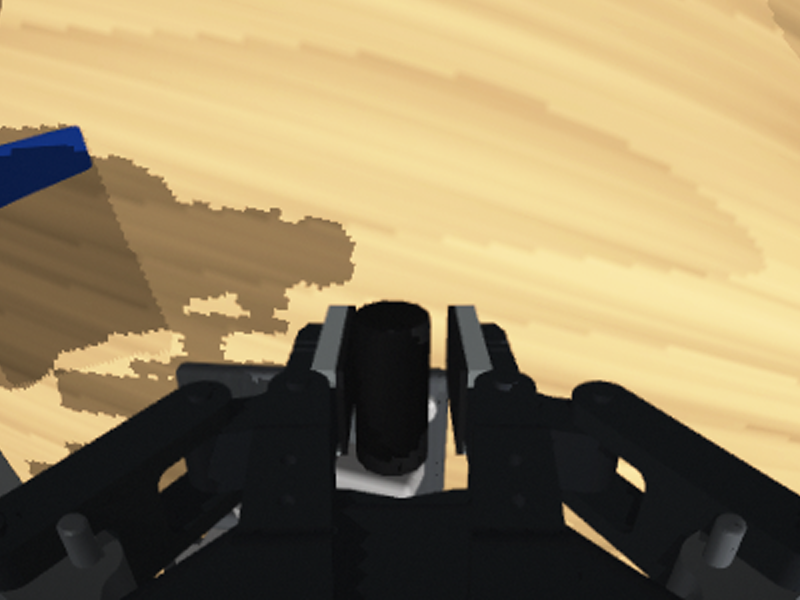

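The knob sits between the pads, about 1 mm left of centre. I'll close on it.

Emit:
{"fn": "carry_out", "kwargs": {
  "motion": [
    {"tx": 0,"ty": -0.1,"tz": 0,"wx": 0,"wy": 0,"wz": 0},
    {"tx": 0,"ty": -0.1,"tz": 0,"wx": 0,"wy": 0,"wz": 0},
    {"tx": 0,"ty": -0.1,"tz": 0,"wx": 0,"wy": 0,"wz": 0},
    {"tx": 0,"ty": -0.1,"tz": 0,"wx": 0,"wy": 0,"wz": 0}
  ],
  "gripper": 1
}}

```text
time_s: 15.5
position: [0.4845, 0.0433, 0.0637]
tcp_rot: [-0.002, -0.151, 0.989, 0.0]
contact_force: [-0.0, -7.2, 0.1]
finger_gap: 0.0162
```

```bash
python3 st.py
```

```text
15.5 gap 0.0162 tcp in head [-0.0888  0.0354  0.0637] F vise [-2.2 -6.9  0.1] M [-1.    0.25 -0.04]
```

Emit:
{"fn": "carry_out", "kwargs": {
  "motion": [
    {"tx": 0,"ty": -0.08,"tz": -0.17,"wx": 0,"wy": 0,"wz": 0},
    {"tx": 0,"ty": -0.14,"tz": -0.35,"wx": 0,"wy": 0,"wz": 0},
    {"tx": 0,"ty": -0.2,"tz": -0.52,"wx": 0,"wy": 0,"wz": 0},
    {"tx": 0,"ty": -0.27,"tz": -0.68,"wx": 0,"wy": 0,"wz": 0}
  ]
}}

```text
time_s: 16.0
position: [0.4853, 0.0405, 0.0705]
tcp_rot: [-0.002, -0.151, 0.989, 0.0]
contact_force: [2.6, -3.5, -9.5]
finger_gap: 0.0166
```

```bash
python3 st.py
```

```text
16.0 gap 0.0166 tcp in head [-0.0888  0.0326  0.0705] F vise [ 1.4 -4.1 -9.5] M [-0.48 -0.1  -0.09]
```

```bash
cat > cr.py <<'E'
from h import *
import sys,os,json
from scipy.optimize import least_squares
s=bot.state();q=np.load("head.npy");T=vT(*q[:3]);P=(np.linalg.inv(T)@np.r_[s["position"],1])[1:3]*1000;F=(T[:3,:3].T@s["contact_force"])[1:3]
L=json.load(open("log.json")) if os.path.exists("log.json") else [[35.4,63.7,-6.9,.1],[32.6,70.5,-4.1,-9.5]]
if len(sys.argv)>2: L.append([*P,*F]);json.dump(L,open("log.json","w"))
A=np.array(L)
def pos(c,k=15):
    d=A[:,:2]-c;r=d/np.linalg.norm(d,axis=1,keepdims=True);fr=(A[:,2:]*r).sum(1)
    return d+fr[:,None]/k*r,r,fr
c=least_squares(lambda c:np.r_[(np.linalg.norm(pos(c)[0],axis=1)-36)/.4,(c[0]-.5)/.8,(c[1]-56)/3],[.5,55]).x
d,r,fr=pos(c);v=1.5-np.arctan2(d[:,0],d[:,1])
t=np.c_[-r[:,1],r[:,0]];ft=-(A[:,2:]*t).sum(1)
print("t",round(s["time_s"],2),"gap",round(s["finger_gap"],4),"c",c.round(2),"rad err",(np.linalg.norm(d,axis=1)-36).round(2)[-4:]);print("v",v.round(3)[-8:],"Ftan",ft.round(1)[-8:],"Frad",fr.round(1)[-8:])
for dv in np.linspace(0,float(sys.argv[1]),6)[1:]:
    a=1.5-v[-1]-dv;g=c+36*np.array([np.sin(a),np.cos(a)])-P;print("v",round(v[-1]+dv,2),"ty",round(g[0]/10,3),"tz",round(-g[1]/10,3))
E
python3 cr.py 0.25
```

```text
t 16.0 gap 0.0166 c [ 0.28 53.74] rad err [ 0.06 -0.13]
v [0.206 0.408] Ftan [-2.   6.5] Frad [-6.6 -8. ]
v 0.46 ty -0.119 tz -0.143
v 0.51 ty -0.214 tz -0.296
v 0.56 ty -0.316 tz -0.444
v 0.61 ty -0.425 tz -0.587
v 0.66 ty -0.542 tz -0.724
```

Emit:
{"fn": "carry_out", "kwargs": {
  "motion": [
    {"tx": 0,"ty": -0.12,"tz": -0.14,"wx": 0,"wy": 0,"wz": 0},
    {"tx": 0,"ty": -0.21,"tz": -0.3,"wx": 0,"wy": 0,"wz": 0},
    {"tx": 0,"ty": -0.32,"tz": -0.44,"wx": 0,"wy": 0,"wz": 0},
    {"tx": 0,"ty": -0.43,"tz": -0.59,"wx": 0,"wy": 0,"wz": 0}
  ]
}}

```text
time_s: 16.5
position: [0.4865, 0.0365, 0.0764]
tcp_rot: [-0.002, -0.151, 0.989, 0.0]
contact_force: [0.7, 3.2, -8.0]
finger_gap: 0.016
```

```bash
python3 cr.py 0.25 1
```

```text
t 16.5 gap 0.016 c [ 0.33 53.57] rad err [ 0.07 -0.09 -0.03]
v [0.21  0.412 0.614] Ftan [-2.   6.5  8. ] Frad [-6.6 -8.  -2.8]
v 0.66 ty -0.129 tz -0.127
v 0.71 ty -0.253 tz -0.257
v 0.76 ty -0.384 tz -0.381
v 0.81 ty -0.52 tz -0.499
v 0.86 ty -0.662 tz -0.609
```

Emit:
{"fn": "carry_out", "kwargs": {
  "motion": [
    {"tx": 0,"ty": -0.06,"tz": -0.06,"wx": 0,"wy": 0,"wz": 0},
    {"tx": 0,"ty": -0.13,"tz": -0.13,"wx": 0,"wy": 0,"wz": 0},
    {"tx": 0,"ty": -0.19,"tz": -0.19,"wx": 0,"wy": 0,"wz": 0},
    {"tx": 0,"ty": -0.25,"tz": -0.26,"wx": 0,"wy": 0,"wz": 0}
  ]
}}

```text
time_s: 17.0
position: [0.4873, 0.0341, 0.079]
tcp_rot: [-0.002, -0.151, 0.989, 0.0]
contact_force: [0.4, 3.9, -8.3]
finger_gap: 0.0161
```

```bash
python3 cr.py 0.25 1; for i in 1 2 3; do python3 - <<'E'
from h import *
bot.get_image("wrist");print(bot.state()["contact_force"])
E
done; python3 cr.py .25
```

```text
t 17.0 gap 0.0161 c [ 0.37 53.43] rad err [ 0.06 -0.07  0.02 -0.06]
v [0.214 0.416 0.618 0.717] Ftan [-2.   6.5  8.   8.4] Frad [-6.6 -8.1 -2.9 -3.3]
v 0.77 ty -0.142 tz -0.113
v 0.82 ty -0.278 tz -0.23
v 0.87 ty -0.421 tz -0.34
v 0.92 ty -0.569 tz -0.443
v 0.97 ty -0.721 tz -0.538
[ 0.1611968   3.57996161 -6.69919456]
[ 0.68422544  4.98715688 -5.35395251]
[ 0.87792953  3.75171506 -5.07382443]
t 17.15 gap 0.0162 c [ 0.37 53.43] rad err [ 0.06 -0.07  0.02 -0.06]
v [0.214 0.416 0.618 0.717] Ftan [-2.   6.5  8.   8.4] Frad [-6.6 -8.1 -2.9 -3.3]
v 0.77 ty -0.135 tz -0.111
v 0.82 ty -0.272 tz -0.228
v 0.87 ty -0.414 tz -0.338
v 0.92 ty -0.562 tz -0.441
v 0.97 ty -0.714 tz -0.536
```

Emit:
{"fn": "carry_out", "kwargs": {
  "motion": [
    {"tx": 0,"ty": -0.07,"tz": -0.055,"wx": 0,"wy": 0,"wz": 0},
    {"tx": 0,"ty": -0.135,"tz": -0.11,"wx": 0,"wy": 0,"wz": 0},
    {"tx": 0,"ty": -0.2,"tz": -0.17,"wx": 0,"wy": 0,"wz": 0},
    {"tx": 0,"ty": -0.27,"tz": -0.23,"wx": 0,"wy": 0,"wz": 0}
  ]
}}

```text
time_s: 17.65
position: [0.4881, 0.0316, 0.0814]
tcp_rot: [-0.002, -0.151, 0.989, 0.0]
contact_force: [1.0, 5.3, -7.5]
finger_gap: 0.0163
```

```bash
python3 cr.py 0.25 1
```

```text
t 17.65 gap 0.0163 c [ 0.4  53.37] rad err [-0.06  0.04 -0.04 -0.04]
v [0.216 0.418 0.619 0.718 0.816] Ftan [-2.   6.5  8.   8.4  8.5] Frad [-6.6 -8.1 -2.9 -3.3 -2.8]
v 0.87 ty -0.151 tz -0.099
v 0.92 ty -0.299 tz -0.202
v 0.97 ty -0.451 tz -0.298
v 1.02 ty -0.608 tz -0.386
v 1.07 ty -0.77 tz -0.465
```

Emit:
{"fn": "carry_out", "kwargs": {
  "motion": [
    {"tx": 0,"ty": -0.075,"tz": -0.05,"wx": 0,"wy": 0,"wz": 0},
    {"tx": 0,"ty": -0.15,"tz": -0.1,"wx": 0,"wy": 0,"wz": 0},
    {"tx": 0,"ty": -0.225,"tz": -0.15,"wx": 0,"wy": 0,"wz": 0},
    {"tx": 0,"ty": -0.3,"tz": -0.2,"wx": 0,"wy": 0,"wz": 0}
  ]
}}

```text
time_s: 18.15
position: [0.4889, 0.029, 0.0833]
tcp_rot: [-0.002, -0.151, 0.989, 0.001]
contact_force: [0.2, 8.1, -6.4]
finger_gap: 0.0161
```

```bash
python3 cr.py 0.25 1
```

```text
t 18.15 gap 0.0161 c [ 0.4  53.37] rad err [ 0.04 -0.04 -0.04  0.  ]
v [0.216 0.418 0.619 0.718 0.816 0.909] Ftan [-2.   6.5  8.   8.4  8.5 10. ] Frad [-6.6 -8.1 -2.9 -3.3 -2.7 -1.1]
v 0.96 ty -0.156 tz -0.09
v 1.01 ty -0.313 tz -0.179
v 1.06 ty -0.473 tz -0.26
v 1.11 ty -0.638 tz -0.333
v 1.16 ty -0.806 tz -0.397
```

Emit:
{"fn": "carry_out", "kwargs": {
  "motion": [
    {"tx": 0,"ty": -0.03,"tz": -0.015,"wx": 0,"wy": 0,"wz": 0},
    {"tx": 0,"ty": -0.06,"tz": -0.035,"wx": 0,"wy": 0,"wz": 0}
  ]
}}

```text
time_s: 18.4
position: [0.489, 0.0286, 0.0836]
tcp_rot: [-0.002, -0.151, 0.989, 0.001]
contact_force: [1.1, 7.1, -7.9]
finger_gap: 0.0164
```

```bash
python3 cr.py 0.25 1; python3 -c "
from h import *
for i in range(6):
    s=bot.state();print(s['time_s'],s['contact_force'].round(1));bot.get_image('top')"
```

```text
t 18.4 gap 0.0164 c [ 0.42 53.32] rad err [-0.02 -0.02  0.03 -0.08]
v [0.218 0.42  0.621 0.72  0.817 0.911 0.925] Ftan [-2.1  6.4  8.   8.4  8.5 10.   9.7] Frad [-6.6 -8.1 -2.9 -3.3 -2.8 -1.1 -3.1]
v 0.97 ty -0.161 tz -0.083
v 1.02 ty -0.319 tz -0.169
v 1.07 ty -0.481 tz -0.248
v 1.12 ty -0.646 tz -0.318
v 1.17 ty -0.815 tz -0.38
18.4 [ 1.1  7.1 -7.9]
18.45 [ 1.5  7.7 -7.7]
18.5 [ 1.4  7.  -7.4]
18.55 [ 1.3  6.9 -8.2]
18.6 [ 0.9  5.6 -8.7]
18.65 [ 0.7  6.7 -8.1]
```

The tangential force is 9.7 N while creeping, and it has risen steadily from about 6.5 N, so the clamp is in the firm range. I'll let go and retreat.

Emit:
{"fn": "carry_out", "kwargs": {
  "motion": [
    {"tx": 0,"ty": 0,"tz": 0,"wx": 0,"wy": 0,"wz": 0},
    {"tx": 0,"ty": 0,"tz": 0,"wx": 0,"wy": 0,"wz": 0},
    {"tx": 0,"ty": 0,"tz": 0,"wx": 0,"wy": 0,"wz": 0},
    {"tx": 0,"ty": 0,"tz": 0,"wx": 0,"wy": 0,"wz": 0}
  ],
  "gripper": 0
}}

```text
time_s: 19.2
position: [0.489, 0.0285, 0.0837]
tcp_rot: [-0.002, -0.151, 0.989, 0.001]
contact_force: [-0.3, 0.2, 0.2]
finger_gap: 0.085
```

Emit:
{"fn": "carry_out", "kwargs": {
  "motion": [
    {"tx": 0,"ty": 0,"tz": -3,"wx": 0,"wy": 0,"wz": 0},
    {"tx": 0,"ty": 0,"tz": -7,"wx": 0,"wy": 0,"wz": 0},
    {"tx": 0,"ty": 0,"tz": -11,"wx": 0,"wy": 0,"wz": 0},
    {"tx": 0,"ty": 0,"tz": -15,"wx": 0,"wy": 0,"wz": 0},
    {"tx": 1,"ty": -1,"tz": -18,"wx": 0,"wy": 0,"wz": 0},
    {"tx": 1,"ty": -1,"tz": -18,"wx": 0,"wy": 0,"wz": 0},
    {"tx": 1,"ty": -1,"tz": -18,"wx": 0,"wy": 0,"wz": 0}
  ]
}}

```text
time_s: 20.08
position: [0.4829, 0.0159, 0.2632]
tcp_rot: [-0.002, -0.15, 0.989, 0.001]
contact_force: [0.7, -0.8, -0.1]
finger_gap: 0.0855
```

```bash
python3 st.py; python3 - <<'E'
from h import *
p=wcam();b=bot.get_image("scene")
for a in("tealight","opener","controller"):
    r=bot.outline_of(a,b);print(a,[(round(float(x["score"]),2),[int(v) for v in x["box"]]) for x in r[:1]])
save("w7.png",np.hstack([cv2.resize(p["color"][110:330,160:340],(450,550),interpolation=2),cv2.resize(b["color"][160:300,230:320],(350,550),interpolation=2)]))
E
```

```text
20.07 gap 0.0855 tcp in head [-0.0985  0.0098  0.2632] F vise [ 0.5 -1.  -0.1] M [-0.06 -0.02 -0.  ]
tealight [(0.74, [422, 257, 35, 37])]
opener [(0.72, [149, 203, 10, 25])]
controller [(0.68, [119, 245, 62, 30])]
```

View pics/w7.png

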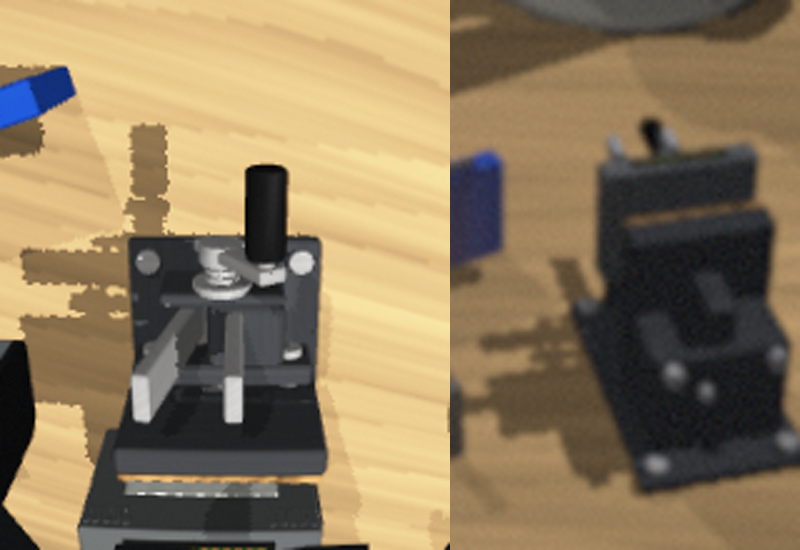

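The final picture shows the lever back at rest at (145,390), the knob at (265,212) and the cartridge tight and square between the jaws. The bystanders' image boxes are unchanged to within a few pixels.

```bash
python3 -c "
from workcell import bot
print(bot.close_job())"
```

```text
the job is handed in; nothing more can be done
None
```

The cartridge is clamped in the vise, and I handed the job in at about 20 s of the 67 s allowed.

- **Sliding the jaw:** I squeezed the lever against the post and slid the head in about 29 mm. The push then rose from about 3 N to 9.7 N with no further travel, so I took the cartridge to be against the rear jaw. I then let the lever go, and it sprang fully back to rest.
- **Turning the crank:** I turned it clockwise about 0.7 rad. The force at the knob climbed steadily from about 6.5 N to 9.7 N, inside the firm range of 9 to 10 N and well below the 13 N at which the shell cracks. The force readings vary by about 1 N.
- **Last checks:** The gripper was open and clear, with the wrist force near zero. The lever was at rest and the cartridge stood square between the jaws. The tea-light holder, opener and controller were where they had been, to within a few pixels of detection error.

**What disagreed or failed:**
- In the first pictures the lever stood about half squeezed rather than at rest.
- The finger opening read 2 to 3 mm under the known widths when gripping.
- For a moment the side force on the post and lever reached about 26 N while I centred the grip.
- My first move call was refused because I had left out some fields.

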